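# Step the vial carousel back one notch

## Robot

A 6-joint arm with a two-finger parallel gripper is mounted at the origin on a cart in front of the work surface, level with it; the furniture and walls round the work are solid. World frame = base frame: x ahead of the robot, y to its left, z up, the work surface at z = 0. Lengths are in m, angles in rad, forces in N, time in s.
With the tool pointing down it reaches from about 0.375 to 0.925 m from the base axis. Payload 5.7 kg.
Tool frame: the origin (TCP) lies on the centre line of the jaws, within the pads' length; the fingertips stand bot.tip_reach ahead of it and the grasp point (between the pads) lies 2 mm behind it (bot.tip_reach is the distance from the TCP to the fingertips, in m); z points along the fingers, y is the line along which they close (so a half turn about z gives the same grasp; the last joint's range is limited). The gripper opens to 88 mm and grips with 3 to 60 N. Pads are 20 mm wide; open, the fingers measure 115 mm over their backs; the gripper's body (75 mm by 178 mm) begins 61 mm behind the grasp point.
Start: joints at [-1.409, 0.359, 1.51, -0, 1.272, -0.115], TCP at [0.164, -0.577, 0.24] pointing down, gripper open.
Joint ranges: [-2.97, 2.97], [-1.01, 2.36], [0.21, 2.38], [-0.96, 4.11], [0.2, 2.71], [-2.98, 2.98]. Speed limits (rad/s): [2.39, 2.39, 3.14, 3.14, 3.14, 3.14].

## Interface

Orientations are given as a unit quaternion [w, x, y, z].
In Python, from workcell import bot gives the robot as it stands.
- The arm moves only by the shell command python3 -m crank 'ROWS' [OPENING]. ROWS is JSON, a list of rows, each a list of 6 numbers: the shift along the tool's x, y, z in units of 120 mm (1.0 is 120 mm), then the turn, a rotation vector about the tool's x, y, z in units of 90 degrees (1.0 is 90 degrees). In form: [[tx, ty, tz, rx, ry, rz], ...]. A call has 1 to 12 rows; each row shifts and turns the commanded pose from where the row before left it, along the tool's axes as they then stand; what a row does not reach is not made up. A row lasts 1/10 s, in which the tool goes at most 50 mm and 8.59 degrees, less where a joint would pass 70% of its speed; a pose out of reach is approached as far as the arm can. A call with a number of a shift or a turn outside -1 to 1 is refused whole. A call with a gripper value outside its range is refused whole. OPENING is the opening, from 0 (shut) to 1 (fully open), set as the call begins (- or left out, the last holds). The fingers move at their own pace and stop on an object; the grip force is fixed at half the most. Time passes only in rows, so rows that do not move let the fingers close. It gives the time, the measured TCP pose, the force, the opening and the grip force at its end, in the units of the state.
- bot.read_state(): the state, without advancing time (a new reading comes with each control period).
- bot.grab_frame(name): name is "side" or "top" or "wrist"; returns the picture (400x640x3 uint8, red, green, blue); there is no depth.
- bot.camera_params(name): a dict with "fx", "fy", "cx", "cy" (pixels), "dist" ([k1, k2, p1, p2, k3] as OpenCV has them; the pictures are not rectified), "pose" (4x4, takes a point from camera to world coordinates). Camera axes: x right, y down, z forward; pixel columns grow to the right and rows downward; lengths in m; the calibration is good to about 2 mm. A picture is of the moment at which its call begins: read the wrist's pose just before it. camera_params takes no time and is no camera call; for the wrist camera it gives the pose at the moment of the call.
- bot.sign_off(): hands the job in; it is judged then, once.
The state is a dict: "t": time; "q": joint angles; "qd": joint speeds; "effort": joint torques, N m; "tool_pos": TCP position; "eef_rot": TCP orientation; "wrist_force": force on the tool from outside, world axes, zero at the start; "moment": the same for the moment, N m; "finger_gap": finger opening in m; "finger_force": force on a finger pad.
Only numpy, scipy, OpenCV 4.12 (cv2) and the standard library are available. Lean on these libraries where they do the work, as an engineer would, in place of code of your own. Each camera call takes 0.05 s, during which the arm holds its last target. There are 200 camera calls.

## Task

The vial carousel has been stepped one place too far. With a fingertip, flip the red pawl up out of the toothed wheel by its thumb lever, push the wheel back clockwise (seen from above) one notch by its black peg so that the red-capped vial stands at the red pointer, and tip the pawl back down until it is fully seated in the notch there. Only push gently, gripping and lifting nothing, and leave the loose weights and the stopper where they stand.

Things in the scene. Friction and masses are not known exactly. Their poses are not given: they have to be found in the camera images.
- carousel_base: Fixed grey carousel stand, a round foot 212 mm across; origin on the bench at the wheel's upright axis. Its +x points roughly away from the robot. Along its -y a bracket 40 mm wide carries the red pawl, 145 mm from the axis; at its +y edge, 112 mm from the axis and 13 mm high, lies the small red pointer.
- index_wheel (a joint): Turn of the wheel about its upright axis, rad: about 0 at the start, + counter-clockwise from above (forward), - clockwise (backward). One notch is 30 degrees = 0.524 rad. It takes about 2 N at the peg and stays where it is left. With the pawl down it cannot go backward; the pawl seats fully only within 0.045 rad of the true notch.
- peg_top (a point): Centre of the top of the black upright peg by which the wheel is pushed: 14 mm across, 60 mm from the wheel's axis, top 120 mm and foot 36 mm above the bench. At the start it stands on the -x side of the axis (axes of carousel_base); pushing it from there towards +y turns the wheel backward. It turns with the wheel.
- wheel_center (a point): Centre of the blue-grey wheel's top face, on its axis, 30 mm above the bench; turns with the wheel. The disc is 200 mm across; on its rim, 80 to 100 mm from the axis, 12 bright saw teeth rise 10 mm more, with flat notches between. Five vials are fixed in it 60 mm from the axis: 25 mm across, cap tops 76 mm above the bench.
- red_vial_top (a point): Centre of the top of the red-capped vial fixed in the wheel, 60 mm from the axis. At the start it stands one notch (30 degrees) counter-clockwise of the red pointer; at the end it should stand opposite the pointer, on the +y axis of carousel_base.
- pawl (a joint): Angle of the red L-shaped pawl, rad: 0 = nose down in a notch, 1.5 = flipped back to its stop. Its level pivot runs along x of carousel_base, 145 mm from the wheel's axis on the -y side, 50 mm above the bench. It is over-centre at about 0.8 rad: short of that it falls back into the wheel by its weight, past it it falls over and stays back. Moves with under 1 N.
- thumb_tip (a point): Middle of the rounded end of the pawl's thumb lever (8 mm thick, 16 mm wide), 69 mm from the pivot. With the pawl down the lever stands upright over the pivot, its end 119 mm above the bench; pushing it away from the wheel (-y of carousel_base) lifts the nose. With the pawl flipped back it lies level, pointing away from the wheel.
- pawl_nose (a point): Tip of the pawl's nose (10 x 14 mm), 55 mm from the pivot along the nose arm, 18 mm off the arm's middle. The arm (8 mm thick, 16 mm wide, 63 mm long) lies level towards the wheel when down; flipped back it stands upright over the pivot, end 112 mm above the bench, and is pushed towards the wheel to tip the pawl down again.
- weight_200g: Loose polished 200 g weight, 30 mm across, 52 mm high; origin at the centre of its underside. Leave it alone.
- weight_100g: Loose polished 100 g weight, 24 mm across, 42 mm high; origin at the centre of its underside. Leave it alone.
- rubber_stopper: Loose orange-brown rubber stopper, 31 mm across, 25 mm high; origin at the centre of its underside. Leave it alone.

How it is judged:
On the way, in this order (a step that is already met when the one before it is completed fails the run):
1. the pawl is flipped up, clear of the wheel, before the wheel has turned (value of joint pawl above 0.9 rad and value of joint index_wheel between -0.12 and 0.12 rad), for 0.2 s.
2. the wheel is pushed back to the next notch (value of joint index_wheel between -0.6036 and -0.4436 rad), for 0.2 s.
At the end, for the whole second after the job is handed in: The wheel stands one notch back (joint -0.524 within 0.08 rad) with the pawl down in the notch (joint under 0.06 rad), and the weights and stopper stand within 20 mm of where they were, upright (all of step 2 and value of joint pawl below 0.06 rad and distance of each of weight_200g, weight_100g, rubber_stopper from where it was at the start of the episode below 0.02 m and angle between each of weight_200g, weight_100g, rubber_stopper's own z axis and vertical below 0.2 rad); the robot touches nothing.
It fails at once if the wheel or the pawl is gripped or pressed hard instead of pushed gently (contact force between the fingers and index_wheel above 32 N or contact force between the fingers and pawl above 32 N).
It fails at once if a weight or the stopper is moved, lifted or knocked over (distance of any of weight_200g, weight_100g, rubber_stopper from where it was at the start of the episode above 0.02 m or angle between any of weight_200g, weight_100g, rubber_stopper's own z axis and vertical above 0.35 rad).
It fails at once if the wheel is turned forward (counter-clockwise) past half a notch (value of joint index_wheel above 0.26 rad).
It fails at once if the wheel is pushed back more than one and a half notches (value of joint index_wheel below -0.8 rad).
It also fails if it takes over 51 s, if anything falls off the work surface, if the arm or the gripper's body presses on something with over 40 N, if the wrist force passes 120 N, or if a joint passes its speed limit or range.

## Working session

There is one attempt and no reset: what is moved stays moved. The work goes in short steps, Python scripts to look and compute and a shell command to move; the robot and the scene stay as the last step left them, time stands still between calls to the robot, and variables do not carry over. Pictures are saved under pics/ and viewed, at most 10 in all, crops included, and the job is handed in when it is done.

```bash
mkdir -p pics
python3 - <<'E'
from workcell import bot
import cv2,numpy as np
np.set_printoptions(precision=4,suppress=True)
for n in ["side","top"]:
    im=bot.grab_frame(n); cv2.imwrite(f"pics/{n}0.png",im[:,:,::-1])
    p=bot.camera_params(n); print(n,p["fx"],p["cx"],p["cy"],p["dist"]); print(np.array(p["pose"]))
s=bot.read_state(); print(s["t"],s["tool_pos"],s["eef_rot"],s["finger_gap"],bot.tip_reach)
E
```

```text
side 469.16821550564816 317.3553014309071 199.1811690444957 [-0.0556  0.      0.      0.      0.    ]
[[-0.8744 -0.2797  0.3964  0.1255]
 [-0.4846  0.5406 -0.6877  0.8543]
 [-0.022  -0.7934 -0.6083  0.696 ]
 [ 0.      0.      0.      1.    ]]
top 461.0115419186489 320.21686635642305 206.92217058787196 [0.0149 0.     0.     0.     0.    ]
[[-0.083  -0.9755  0.2037  0.3559]
 [-0.9965  0.082  -0.0134  0.165 ]
 [-0.0036 -0.2041 -0.9789  0.9682]
 [ 0.      0.      0.      1.    ]]
0.1 [ 0.1639 -0.5766  0.2389] [-0.0008  0.9904  0.1379 -0.    ] 0.08784940352338941 0.017
```

View pics/top0.png

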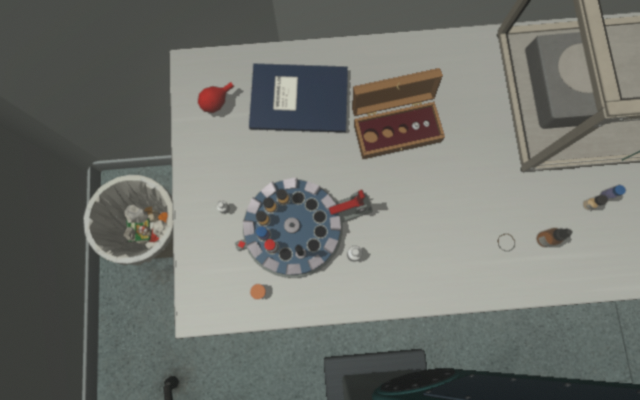

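View pics/side0.png

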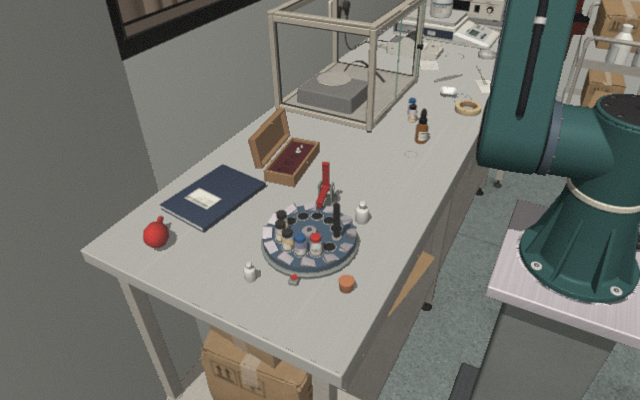

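The top view shows the wheel hub at about (292,226), the pointer at (241,244), the pawl at about (350,205) and the peg near (299,251). The weights are at (354,254) and (222,207), and the stopper is at (258,291). I'll enlarge both views to measure more accurately.

```bash
cat > h.py <<'E'
import cv2,numpy as np
from workcell import bot
np.set_printoptions(precision=4,suppress=True)
def cam(n):
    p=bot.camera_params(n); return np.array([[p["fx"],0,p["cx"]],[0,p["fy"],p["cy"]],[0,0,1]]),np.array(p["dist"]),np.array(p["pose"])
def plane(n,uv,z):
    K,d,T=cam(n); q=cv2.undistortPoints(np.array([[uv]],float),K,d)[0,0]
    r=T[:3,:3]@[q[0],q[1],1]; return T[:3,3]+r*(z-T[2,3])/r[2]
def proj(n,P):
    K,d,T=cam(n); W=np.linalg.inv(T)
    return cv2.projectPoints(np.array(P,float).reshape(-1,3),cv2.Rodrigues(W[:3,:3])[0],W[:3,3],K,d)[0][:,0]
E
python3 - <<'E'
import cv2,numpy as np
a=cv2.imread("pics/top0.png")[165:305,200:400];b=cv2.imread("pics/side0.png")[155:295,225:425]
f=lambda i:cv2.resize(i,(800,560),interpolation=cv2.INTER_CUBIC)
cv2.imwrite("pics/topc.png",f(a));cv2.imwrite("pics/sidec.png",f(b))
E
```

```text
(no output)
```

View pics/topc.png

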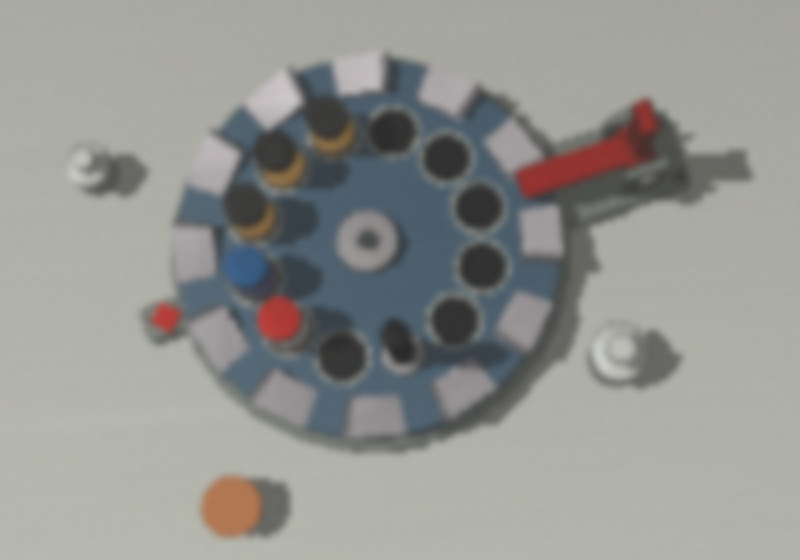

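View pics/sidec.png

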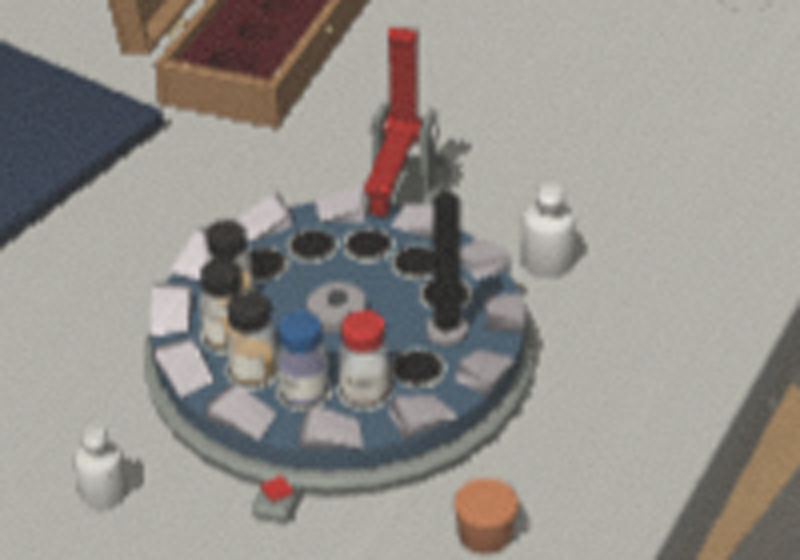

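In the crops (4x), the top view shows the hub at (367,240), thumb tip (646,110), peg top (396,330), red cap (280,318) and pointer (166,318). The side view shows the peg top at (446,200), thumb tip (402,33), cap (363,322) and pointer (276,488). Next I'll fit the base pose to these points.

```bash
cat > fit.py <<'E'
from h import *
from scipy.optimize import least_squares
L=dict(hub=(0,0,.034),peg=(-.06,0,.12),thumb=(0,-.145,.119),cap=(-.03,.052,.076),ptr=(0,.112,.013))
obs=[("top",(200,165),dict(hub=(367,240),thumb=(646,112),peg=(396,330),cap=(280,318),ptr=(166,318))),
("side",(225,155),dict(peg=(446,200),thumb=(402,33),cap=(363,322),ptr=(276,488)))]
def W(v,p): c,s=np.cos(v[2]),np.sin(v[2]); return [v[0]+c*p[0]-s*p[1],v[1]+s*p[0]+c*p[1],p[2]]
def res(v): return np.concatenate([(proj(n,[W(v,L[k]) for k in o])-(np.array(list(o.values()))/4+off)).ravel() for n,off,o in obs])
r=least_squares(res,[.55,.2,.2]); v=r.x
print(v,r.fun.reshape(-1,2))
for k in L: print(k,np.array(W(v,L[k])))
for k,uv,z in [("w200",(618,345),.04),("w100",(90,165),.03),("stop",(232,506),.025)]: print(k,plane("top",np.array(uv)/4+[200,165],z))
E
python3 fit.py
```

```text
[0.517  0.2141 0.2473] [[-0.2351  0.2007]
 [-0.1112  0.1982]
 [-0.3405  0.3496]
 [-0.4729  0.1189]
 [-0.4509 -0.3639]
 [ 0.2442 -0.9115]
 [-0.3011 -1.2083]
 [ 0.1977 -0.2074]
 [ 0.2001 -0.5192]]
hub [0.517  0.2141 0.034 ]
peg [0.4588 0.1995 0.12  ]
thumb [0.5525 0.0736 0.119 ]
cap [0.4752 0.2572 0.076 ]
ptr [0.4896 0.3227 0.013 ]
w200 [0.4523 0.091  0.04  ]
w100 [0.5695 0.3546 0.03  ]
stop [0.3894 0.2913 0.025 ]
```

```bash
cat >> h.py <<'E'
from scipy.spatial.transform import Rotation as R
C=np.array([.517,.2141]);TH=.2473
def rep(bx=0,by=0,tipz=.2):
    s=bot.read_state(); q=s["eef_rot"]; r=R.from_quat([q[1],q[2],q[3],q[0]])
    B=R.from_euler('z',TH); p=B.inv().apply(np.array(s["tool_pos"])-[*C,0]); 
    t=B.apply([bx,by,tipz+bot.tip_reach])+[*C,0]
    G=B*R.from_euler('x',np.pi)
    print("t",s["t"],"base xy tip",p-[0,0,bot.tip_reach],"need shift units",r.inv().apply(t-s["tool_pos"])/.12,"rot",(r.inv()*G).as_rotvec()/(np.pi/2),"F",np.array(s["wrist_force"]),"gap",s["finger_gap"])
E
python3 -m crank '[[0,0,0,0,0,0.019],[0.275,-0.29,0,0,0,0],[0.275,-0.29,0,0,0,0],[0.275,-0.29,0,0,0,0],[0.275,-0.29,0,0,0,0],[0.275,-0.29,0,0,0,0],[0.275,-0.29,0,0,0,0],[0.275,-0.29,0,0,0,0],[0.275,-0.29,0,0,0,0],[0.275,-0.29,0,0,0,0],[0.275,-0.29,0,0,0,0],[0.275,-0.29,0,0,0,0]]' 0
python3 -c "
from h import *
rep(0,-.113,.13)"
```

```text
t: 1.3
tool_pos: [0.4229, -0.1153, 0.2398]
eef_rot: [0.0, 0.992, 0.122, 0.0]
wrist_force: [1.1, 0.1, 0.1]
finger_gap: 0.0001
finger_force: 0.0
t 1.3 base xy tip [-0.1719 -0.2964  0.2228] need shift units [ 1.4289 -1.5312  0.7737] rot [ 0.0002 -0.0002 -0.0012] F [1.1252 0.1046 0.0691] gap 0.00010969158730297446
```

```bash
python3 -m crank '[[0.238,-0.255,0,0,0,0],[0.238,-0.255,0,0,0,0],[0.238,-0.255,0,0,0,0],[0.238,-0.255,0.2,0,0,0],[0.238,-0.255,0.2,0,0,0],[0.238,-0.255,0.2,0,0,0],[0,0,0.17,0,0,0],[0,0,0,0,0,0],[0,0,0,0,0,0]]' 0
python3 -c "
from h import *
rep(0,-.113,.08)
cv2.imwrite('pics/w1.png',bot.grab_frame('wrist')[:,:,::-1])
cv2.imwrite('pics/s1.png',cv2.resize(bot.grab_frame('side')[135:295,225:425][:,:,::-1],(750,600)))"
```

```text
t: 2.2
tool_pos: [0.543, 0.1025, 0.1472]
eef_rot: [-0.0, 0.992, 0.123, -0.001]
wrist_force: [0.6, -0.4, 0.2]
finger_gap: 0.0005
finger_force: 0.0
t 2.2 base xy tip [-0.0021 -0.1145  0.1302] need shift units [ 0.018  -0.0128  0.418 ] rot [-0.0001  0.001  -0.0005] F [ 0.6027 -0.3521  0.2318] gap 0.0005270276374427368
```

View pics/s1.png

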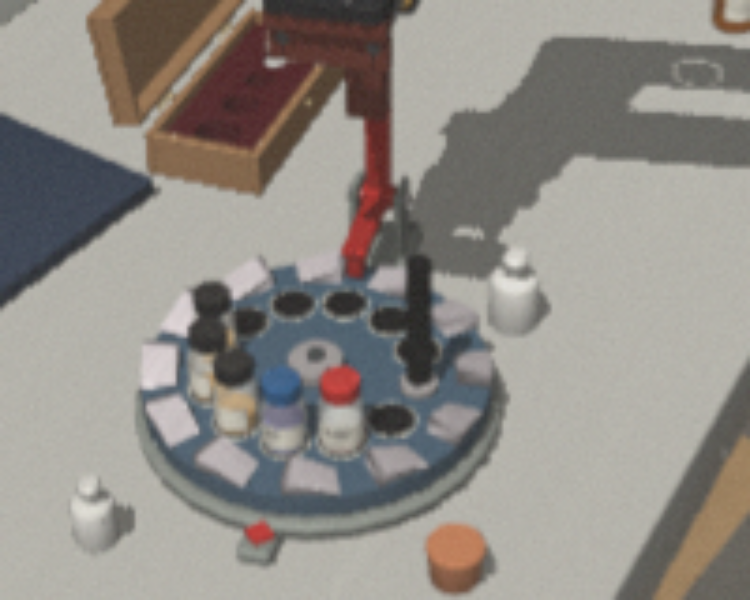

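The closed fingertip hangs just on the wheel side of the red lever (lever at about (378,150) in the crop) and lines up with it. I'll go down and push.

```bash
python3 -m crank '[[0.018,0,0.2,0,0,0],[0,0,0.2,0,0,0],[0,0.06,0,0,0,0],[0,0.06,0,0,0,0],[0,0.06,0,0,0,0],[0,0.06,0,0,0,0],[0,0.06,0,0,0,0],[0,0.06,0,0,0,0],[0,0.06,0,0,0,0],[0,0.06,0,0,0,0],[0,0.06,0,0,0,0],[0,0.06,0,0,0,0]]' 0
python3 -c "
from h import *
rep(0,-.188,.08)"
python3 -m crank '[[0,0,0,0,0,0],[0,0,0,0,0,0],[0,0,0,0,0,0]]' 0
python3 -c "
from h import *
rep(0,-.188,.08)
cv2.imwrite('pics/s2.png',cv2.resize(bot.grab_frame('side')[135:295,225:425][:,:,::-1],(750,600)))"
```

```text
t: 3.5
tool_pos: [0.5635, 0.0328, 0.0992]
eef_rot: [0.0, 0.992, 0.123, 0.0]
wrist_force: [0.1, -0.9, -0.1]
finger_gap: 0.0004
finger_force: 0.0
t 3.5 base xy tip [ 0.0007 -0.1872  0.0822] need shift units [-0.0062  0.0066  0.0187] rot [ 0.     -0.     -0.0002] F [ 0.1449 -0.8792 -0.1114] gap 0.00042718881069885695
t: 3.8
tool_pos: [0.5632, 0.0336, 0.0992]
eef_rot: [-0.0, 0.992, 0.123, -0.0]
wrist_force: [0.8, 1.0, -0.5]
finger_gap: 0.0009
finger_force: 0.0
t 3.8 base xy tip [ 0.0006 -0.1863  0.0822] need shift units [-0.005   0.0143  0.0183] rot [-0.0002  0.0001 -0.0001] F [ 0.826   1.0455 -0.513 ] gap 0.0009358652715016825
```

View pics/s2.png

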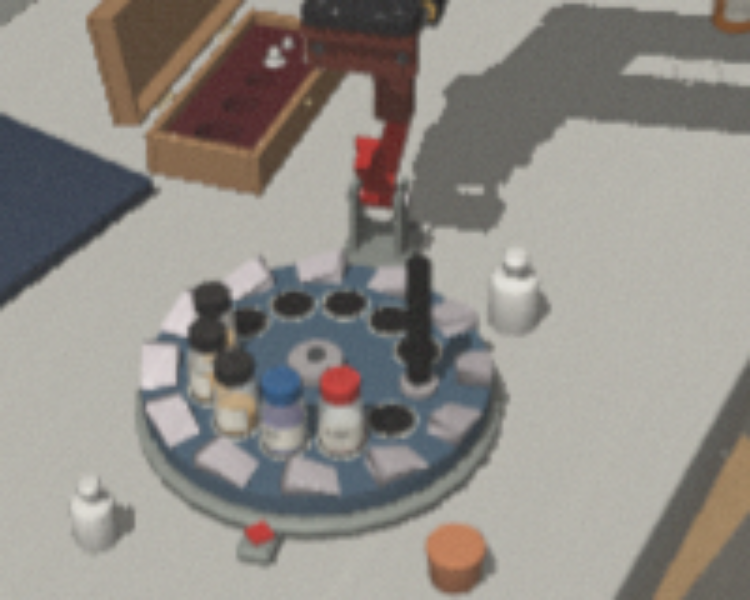

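The pawl now stands flipped back, with its nose upright at about (367,150) and clear of the wheel. I'll lift and move to the peg.

```bash
python3 -m crank '[[0,0,-0.3,0,0,0],[0,0,-0.3,0,0,0],[0,0,0,0,0,0],[-0.16,-0.36,0,0,0,0],[-0.16,-0.36,0,0,0,0],[-0.16,-0.36,0,0,0,0],[0,-0.12,0,0,0,0],[0,0,0,0,0,0],[0,0,0,0,0,0]]' 0
python3 -c "
from h import *
rep(-.058,-.038,.086)
cv2.imwrite('pics/s3.png',cv2.resize(np.vstack([bot.grab_frame('side')[135:295,225:425][:,:,::-1],bot.grab_frame('top')[165:295,200:400][:,:,::-1]]),(400,580)))"
```

```text
t: 4.75
tool_pos: [0.473, 0.1589, 0.1712]
eef_rot: [0.0, 0.992, 0.124, 0.0]
wrist_force: [0.1, -0.0, 0.0]
finger_gap: 0.0002
finger_force: 0.0
t 4.75 base xy tip [-0.0561 -0.0428  0.1542] need shift units [-0.0158 -0.0402  0.568 ] rot [ 0.0003 -0.0004  0.0006] F [ 0.133  -0.0486  0.0397] gap 0.0001874614871862844
```

View pics/s3.png

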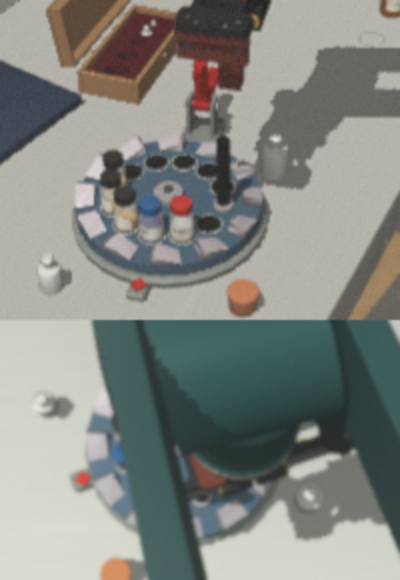

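The pawl stays up and the finger is on the -y side of the peg. I'll go down and push to a little short of the notch.

```bash
python3 -m crank '[[0,0,0.28,0,0,0],[0,0,0.28,0,0,0],[0,0,0,0,0,0],[0,-0.06,0,0,0,0],[0,-0.06,0,0,0,0],[0,-0.04,0,0,0,0],[0,-0.04,0,0,0,0],[0,-0.04,0,0,0,0],[0,-0.04,0,0,0,0],[0,-0.04,0,0,0,0],[0,-0.04,0,0,0,0],[0,-0.03,0,0,0,0]]' 0
python3 -m crank '[[0,-0.03,0,0,0,0],[0,0,0,0,0,0],[0,0,0,0,0,0]]' 0
python3 -c "
from h import *
rep(-.056,.0095,.086)
cv2.imwrite('pics/s4.png',cv2.resize(bot.grab_frame('side')[155:295,225:425][:,:,::-1],(800,560),interpolation=cv2.INTER_CUBIC))"
```

```text
t: 6.05
tool_pos: [0.462, 0.2049, 0.1044]
eef_rot: [-0.0, 0.992, 0.123, 0.001]
wrist_force: [4.0, -2.5, 1.9]
finger_gap: 0.0001
finger_force: 1.9
t: 6.35
tool_pos: [0.4589, 0.208, 0.1037]
eef_rot: [-0.0, 0.992, 0.123, -0.001]
wrist_force: [1.2, -1.0, 0.4]
finger_gap: 0.0004
finger_force: 0.1
t 6.35 base xy tip [-0.0578  0.0083  0.0867] need shift units [ 0.0152 -0.01    0.0056] rot [-0.0004  0.0013 -0.0002] F [ 1.2166 -1.0159  0.445 ] gap 0.0003579746432370013
```

View pics/s4.png

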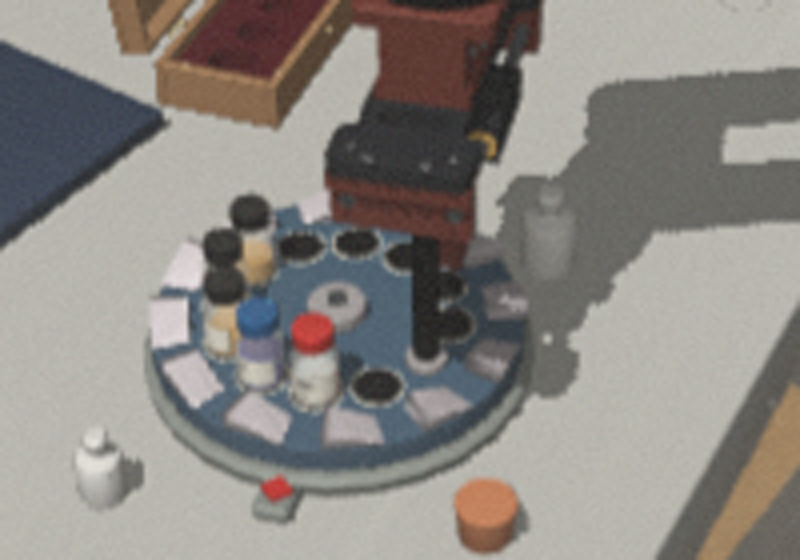

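The peg has moved and the red cap is now at about (313,330) in the crop. I'll measure the wheel angle from how far the cap centroids have shifted.

```bash
cat > ang.py <<'E'
from h import *
import sys
from scipy.optimize import least_squares
def cents(im): # rgb
    h=cv2.cvtColor(im,cv2.COLOR_RGB2HSV); o=[]
    for lo,hi in [(0,6),(105,118)]:
        m=cv2.inRange(h,(lo,150,60),(hi,255,255)); m[:205]=0; m[265:]=0; m[:,:275]=0; m[:,345:]=0
        n,l,s,c=cv2.connectedComponentsWithStats(m); i=1+np.argmax(s[1:,4]); o.append(c[i]); print(lo,s[i,4],c[i])
    return np.array(o)
P=lambda a,z=.070:[[C[0]+.06*np.cos(TH+p+a),C[1]+.06*np.sin(TH+p+a),z] for p in (2*np.pi/3,np.pi/2)]
c0=cents(cv2.imread("pics/side0.png")[:,:,::-1].copy()); im=bot.grab_frame("side"); c1=cents(im)
d0=c0-proj("side",P(0)); print("bias",d0)
for i in range(2):
    r=least_squares(lambda a:(proj("side",P(a[0]))+d0-c1)[i],[-.4]); print("angle",r.x,r.fun)
E
python3 ang.py
```

```text
0 72 [315.2639 237.0278]Traceback (most recent call last):
  File "ang.py", line 11, in <module>
    c0=cents(cv2.imread("pics/side0.png")[:,:,::-1].copy()); im=bot.grab_frame("side"); c1=cents(im)
  File "ang.py", line 8, in cents
    n,l,s,c=cv2.connectedComponentsWithStats(m); i=1+np.argmax(s[1:,4]); o.append(c[i]); print(lo,s[i,4],c[i])
                                                     ~~~~~~~~~^^^^^^^^^
    return _wrapfunc(a, 'argmax', axis=axis, out=out, **kwds)
    return bound(*args, **kwds)
ValueError: attempt to get argmax of an empty sequence
```

```bash
sed -i 's/(105,118)/(98,122)/; s/(lo,150,60)/(lo,150 if lo<9 else 135,50)/' ang.py; python3 ang.py
```

```text
0 72 [315.2639 237.0278]
98 15 [298.8667 238.6667]
0 72 [302.625  237.8472]
98 24 [288.0417 234.875 ]
bias [[-0.7625 -0.4949]
 [-1.5086  0.8593]]
angle [-0.4207] [ 0.0137 -0.152 ]
angle [-0.4183] [-0.1037  0.1915]
```

```bash
python3 -m crank '[[0.01,-0.02,0,0,0,0],[0,-0.025,0,0,0,0],[0,0,0,0,0,0],[0,0,0,0,0,0]]' 0; python3 ang.py; python3 -c "
from h import *
rep(-.056,.0095,.086)"
```

```text
t: 6.85
tool_pos: [0.4596, 0.2136, 0.104]
eef_rot: [-0.0, 0.992, 0.123, -0.0]
wrist_force: [-0.5, -1.7, 0.0]
finger_gap: 0.0004
finger_force: 0.4
0 72 [315.2639 237.0278]
98 15 [298.8667 238.6667]
0 67 [299.8209 237.3881]
98 15 [285.9333 233.6667]
bias [[-0.7625 -0.4949]
 [-1.5086  0.8593]]
angle [-0.5162] [ 0.0065 -0.0411]
angle [-0.5165] [-0.0915  0.1366]
t 6.9 base xy tip [-0.0557  0.0135  0.087 ] need shift units [-0.0027  0.0331  0.0087] rot [-0.0002  0.0001 -0.0003] F [ 0.2439 -2.3171  0.7569] gap 0.0006072917869252681
```

The wheel is at -0.516 rad. I'll back off, lift and go behind the pawl.

```bash
python3 -m crank '[[0,0.08,0,0,0,0],[0,0,-0.3,0,0,0],[0,0,-0.3,0,0,0],[0.1,0.34,0,0,0,0],[0.12,0.34,0,0,0,0],[0.12,0.34,0,0,0,0],[0.12,0.34,0,0,0,0],[0,0.2,0,0,0,0],[0,0,0,0,0,0],[0,0,0,0,0,0]]' 0; python3 ang.py|grep ang; python3 -c "
from h import *
rep(0,-.182,.088)
cv2.imwrite('pics/s5.png',cv2.resize(bot.grab_frame('side')[135:295,225:425][:,:,::-1],(750,600)))"
```

```text
t: 7.9
tool_pos: [0.5612, 0.0356, 0.1759]
eef_rot: [-0.0, 0.993, 0.122, -0.0]
wrist_force: [0.1, 0.3, 0.0]
finger_gap: 0.0004
finger_force: 0.0
angle [-0.514] [ 0.0086 -0.0548]
angle [-0.5351] [-0.1969  0.2823]
t 7.95 base xy tip [-0.001  -0.1831  0.1589] need shift units [ 0.0088 -0.0084  0.5911] rot [-0.0006  0.0003 -0.0006] F [-0.5945  0.0293 -0.1715] gap 0.0004841101870942275
```

View pics/s5.png

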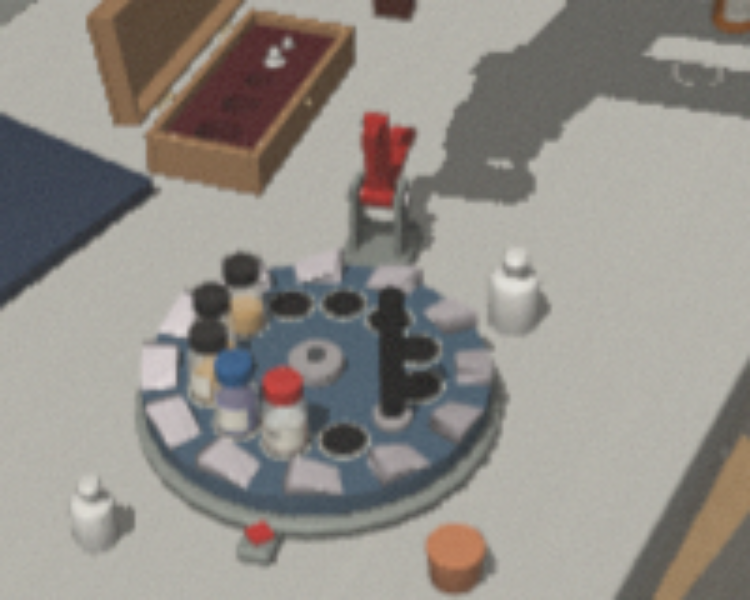

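The pawl is back with its arm upright at about (376,150), and the wheel is in place. I'll go down and tip the pawl over.

```bash
python3 -m crank '[[0,0,0.29,0,0,0],[0,0,0.29,0,0,0],[0,-0.06,0,0,0,0],[0,-0.06,0,0,0,0],[0,-0.06,0,0,0,0],[0,-0.06,0,0,0,0],[0,-0.06,0,0,0,0],[0,-0.06,0,0,0,0],[0,-0.06,0,0,0,0],[0,-0.06,0,0,0,0],[0,-0.06,0,0,0,0],[0,-0.06,0,0,0,0]]' 0;  python3 -m crank '[[0,0,0,0,0,0],[0,0,0,0,0,0],[0,0,0,0,0,0]]'; python3 -c "
from h import *
rep(0,-.11,.088)"; python3 -m crank '[[0,0,-0.3,0,0,0],[0,0,-0.3,0,0,0],[0,0,-0.4,0,0,0],[0,0,0,0,0,0]]'
python3 ang.py|grep ang; python3 -c "
from h import *
cv2.imwrite('pics/s6.png',cv2.resize(bot.grab_frame('side')[135:295,225:425][:,:,::-1],(750,600)))"
```

```text
t: 9.2
tool_pos: [0.5436, 0.1064, 0.1064]
eef_rot: [-0.0, 0.992, 0.123, -0.0]
wrist_force: [-0.3, -0.5, -0.8]
finger_gap: 0.0004
finger_force: 0.1
t: 9.5
tool_pos: [0.5439, 0.1057, 0.1064]
eef_rot: [-0.0, 0.992, 0.123, -0.0]
wrist_force: [-0.2, 0.4, -0.7]
finger_gap: 0.0003
finger_force: 0.0
t 9.5 base xy tip [-0.0005 -0.1117  0.0894] need shift units [ 0.0038 -0.0138  0.012 ] rot [-0.      0.0001 -0.0003] F [-0.2345  0.3536 -0.6972] gap 0.000297871654265328
t: 9.9
tool_pos: [0.5482, 0.1059, 0.2328]
eef_rot: [0.0, 0.992, 0.123, 0.006]
wrist_force: [1.3, -0.2, -0.2]
finger_gap: 0.0006
finger_force: 0.0
angle [-0.5155] [ 0.0271 -0.1721]
angle [-0.5891] [ 0.561  -0.7154]
```

View pics/s6.png

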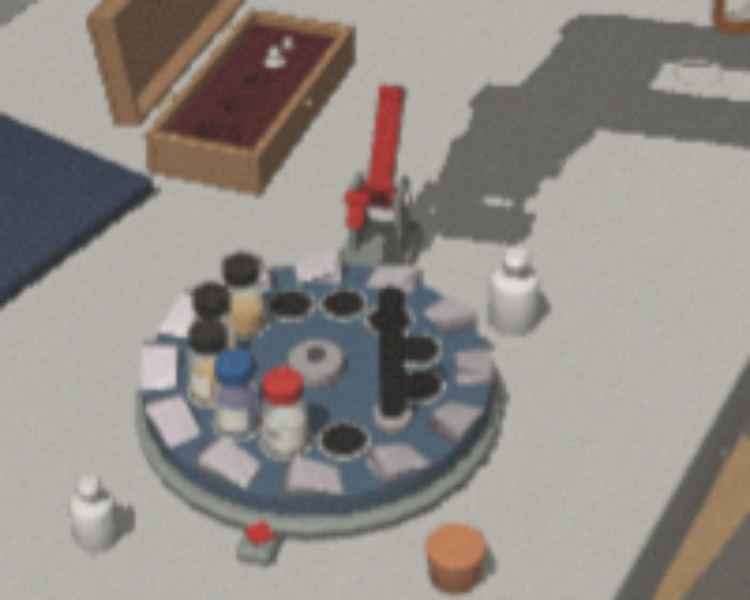

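The pawl is partly down: the nose is near (356,220) and was near (355,270) when seated. It may still be falling slowly, so I'll let time pass and compare its red pixels with the first picture numerically.

```bash
cat > pawl.py <<'E'
from h import *
def mask(im):
    h=cv2.cvtColor(im,cv2.COLOR_RGB2HSV); m=cv2.inRange(h,(0,150,50),(6,255,255))|cv2.inRange(h,(174,150,50),(180,255,255))
    m[:140]=0;m[215:]=0;m[:,:300]=0;m[:,350:]=0; return m>0
def ext(m):
    v,u=np.nonzero(m); return len(v),v.min(),u[v<=v.min()+1].mean(),v.max(),u[v>=v.max()-1].mean(),v.mean(),u.mean()
m0=mask(cv2.imread("pics/side0.png")[:,:,::-1].copy());m1=mask(bot.grab_frame("side"))
print("start",np.array(ext(m0)));print("now  ",np.array(ext(m1)),"IoU",(m0&m1).sum()/(m0|m1).sum())
w=lambda y,z:[C[0]-np.sin(TH)*y,C[1]+np.cos(TH)*y,z]
for a in (0,.05,.1,.2,.3,.4,.5):
    c,s=np.cos(a),np.sin(a); print(a,proj("side",[w(-.145-.069*s,.05+.069*c),w(-.145+.055*c+.018*s,.05+.055*s-.018*c)]).ravel())
E
python3 -m crank '[[0,0,0,0,0,0],[0,0,0,0,0,0],[0,0,0,0,0,0],[0,0,0,0,0,0],[0,0,0,0,0,0]]' 0 >/dev/null; python3 pawl.py
```

```text
start [231.     162.     324.2857 207.     319.     184.7316 323.4632]
now   [225.     159.     327.2727 200.     319.     179.2044 324.6978] IoU 0.47572815533980584
0 [325.2001 162.0311 319.7808 207.0385]
0.05 [325.5713 161.2518 319.6657 206.3044]
0.1 [325.9405 160.5425 319.5653 205.5167]
0.2 [326.6691 159.3396 319.4101 203.7884]
0.3 [327.3781 158.4308 319.3177 201.8702]
0.4 [328.0603 157.8206 319.2896 199.7817]
0.5 [328.7091 157.5102 319.3269 197.545 ]
```

```bash
python3 -m crank '[[0,0,0,0,0,0],[0,0,0,0,0,0],[0,0,0,0,0,0],[0,0,0,0,0,0],[0,0,0,0,0,0],[0,0,0,0,0,0],[0,0,0,0,0,0],[0,0,0,0,0,0],[0,0,0,0,0,0],[0,0,0,0,0,0]]' 0 >/dev/null; python3 pawl.py|head -2;python3 -m crank '[[0,0,0,0,0,0],[0,0,0,0,0,0],[0,0,0,0,0,0],[0,0,0,0,0,0],[0,0,0,0,0,0],[0,0,0,0,0,0],[0,0,0,0,0,0],[0,0,0,0,0,0],[0,0,0,0,0,0],[0,0,0,0,0,0]]' 0 >/dev/null; python3 pawl.py|head -2; python3 ang.py
```

```text
start [231.     162.     324.2857 207.     319.     184.7316 323.4632]
now   [239.     162.     324.2857 207.     318.8    184.9456 323.3933] IoU 0.902834008097166
start [231.     162.     324.2857 207.     319.     184.7316 323.4632]
now   [232.     162.     324.2857 207.     319.     185.181  323.375 ] IoU 0.9053497942386831
0 72 [315.2639 237.0278]
98 15 [298.8667 238.6667]
0 67 [299.8209 237.3881]
98 8 [284.25 233.75]
bias [[-0.7625 -0.4949]
 [-1.5086  0.8593]]
angle [-0.5162] [ 0.0065 -0.0411]
angle [-0.5708] [ 0.5288 -0.7018]
```

```bash
python3 -c "
from workcell import bot
print(bot.read_state()['t'],bot.sign_off())"
```

```text
the job is handed in; nothing more can be done
12.7 None
```

I flipped the pawl up, pushed the wheel back one notch to about -0.516 rad (target -0.524), and tipped the pawl back down; in the images it sits as it did at the start. I handed the job in at 12.7 s, but the judge's verdict was not shown.

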